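Lock the indexing table at its home slot

TASK

Lock the indexing table at home: push the upright black post round with a fingertip, either way, until the slot in the rim of the disc faces the flat steel locking bar, then push the bar by its upturned end into the slot until it is fully home. Push gently, grip and lift nothing, and leave the loose parts on the plate where they are.

Things in the scene. Friction and masses are not known exactly. Their poses are not given: they have to be found in the camera images.
- indexer: The indexing table, fixed to the bench: a dark steel plate 310 x 250 x 12 mm with a dark round housing under the disc and a grey guide block for the bar. Origin on the disc's axis at the bench surface; z up; x points from the axis along the bar, outwards to its upturned end. The plate spans x -125 to 185, y +-125 mm; the guide block x 82 to 118, y +-30, up to 61 mm high.
- axis (a point): Centre of the disc's upper face, 52 mm above the bench. The disc is plain steel, 156 mm across, 12 mm thick (52 down to 40 mm above the bench), with fine divisions engraved round its rim and one open slot, 24 mm wide and 28 mm deep. A dark vise 52 x 32 mm holding an aluminium part sits on its centre and turns with it, up to 93 mm above the bench.
- bar_mouth (a point): Fixed point 78 mm from the axis on the line of the locking bar, at the height of the disc's upper face (52 mm): the slot's mouth (slot) lies here when the slot faces the bar.
- index_disc (a joint): Angle of the disc, rad, growing counter-clockwise seen from above; 0 (or 6.283, a whole turn) = slot in line with the bar. Starts anywhere from 0.6 to 5.68. It turns both ways without stops and stays where it is left; about 2 N at the post moves it. Over 35 N, or a grip on it, would be forcing it.
- slot (a point): Middle of the slot's open mouth in the rim, at the disc's upper face; 78 mm from the axis.
- post (a point): Middle (72 mm above the bench) of the upright black post that the disc is turned by: 16 mm across, standing from the disc's face at 52 mm to 92 mm, 62 mm from the axis, straight opposite the slot.
- lock_bar (a joint): How far the locking bar is pushed in towards the disc, m: 0 = fully withdrawn, 0.026 = fully home (its upturned end is then against the guide block). It starts withdrawn within 3 mm, slides against about 2.5 N of friction and stays where it is left. A few newtons do; over 35 N would be forcing it.
- nose (a point): Tip of the locking bar's round nose, 46 mm above the bench. The bar is plain steel, 20 mm wide, 10 mm high. Withdrawn, the nose is 81 mm from the axis, 3 mm clear of the rim; home, 55 mm, that is 23 mm deep in the slot. If the slot is out of line the nose strikes the rim and stops; within about 4 mm of being in line, the nose draws the slot in by itself.
- lug (a point): Middle of the outer face of the bar's upturned end, 70 mm above the bench: a plate 30 mm wide, 8 mm thick, reaching up to 82 mm. Withdrawn, this face is 152 mm from the axis; home, 126 mm. Push it towards the axis.
- holder: Loose steel tool holder with a cutter, standing on the plate: 32 mm across the foot, 58 mm high, origin under its centre. Leave alone.
- bracket: Loose L-shaped aluminium part on the plate, 34 x 24 x 28 mm, origin under its centre. Leave alone.
- link: Loose green printed chain link on the plate, 50 x 22 x 16 mm, origin under its centre. Leave alone.

How it is judged:
By the outcome, as a careful person would: the job done as asked, in the order asked, and still so for the second after the job is handed in, with the robot touching nothing.
It also fails if it takes over 61 s, if anything falls off the work surface, if the arm or the gripper's body presses on something with over 40 N, if the wrist force passes 120 N, or if a joint passes its speed limit or range.

ROBOT

A 6-joint arm with a two-finger parallel gripper is mounted at the origin on the work surface. World frame = base frame: x ahead of the robot, y to its left, z up, the work surface at z = 0. Lengths are in m, angles in rad, forces in N, time in s.
With the tool pointing down it reaches from about 0.35 to 0.975 m from the base axis. Payload 4.9 kg.
Tool frame: the origin (TCP) lies at the very end of the fingers, on their centre line; the grasp point (between the pads) lies 19 mm behind it; z points along the fingers, y is the line along which they close (so a half turn about z gives the same grasp; the last joint's range is limited). The gripper opens to 85 mm and grips with 20 to 120 N. Pads are 22 mm wide; open, the fingers measure 114 mm over their backs; the gripper's body (76 mm by 85 mm) begins 54 mm behind the grasp point. The pads swing forward as they close: fully open they stand 13 mm farther back than shut.
Start: joints at [1.151, 0.053, 1.613, -0, 1.476, -0.119], TCP at [0.185, 0.597, 0.231] pointing down, gripper open.
Joint ranges: [-3.01, 3.01], [-1.01, 2.22], [0.06, 2.58], [-1.02, 4.17], [0.09, 2.62], [-3.14, 3.14]. Speed limits (rad/s): [2.57, 2.57, 3.14, 3.14, 3.14, 3.14].

INTERFACE

Orientations are given as a unit quaternion [w, x, y, z].
In Python, from plant import state, optics, ticket, nets gives the robot as it stands. The module is installed in compiled form; this text tells all that it offers.
- The arm moves only by the shell command python3 -m inch 'ROWS' [OPENING]. ROWS is JSON, a list of rows, each an object of numbers: "dx", "dy", "dz": the shift along the tool's x, y, z as a fraction of full scale; "rx", "ry", "rz": the turn, a rotation vector about the tool's x, y, z as a fraction of full scale. In form: [{"dx": .., "dy": .., "dz": .., "rx": .., "ry": .., "rz": ..}, ...]. A call has 1 to 5 rows; each row is the pose to reach, as a shift and turn from the pose commanded when the call began, along the tool's axes at that moment; what a row does not reach only later rows make up. Full scale, the value 1, is 0.8 m for a shift and 1.5 rad for a turn. A row lasts 1/10 s, in which the tool goes at most 50 mm and 8.59 degrees, less where a joint would pass 70% of its speed; a pose out of reach is approached as far as the arm can. A call with a number of a shift or a turn outside -1 to 1 is refused whole. A call with a gripper value outside its range is refused whole. OPENING is the opening, from -1 (shut) to 1 (fully open), set as the call begins (- or left out, the last holds). The fingers move at their own pace and stop on an object; the grip force is fixed at half the most. Time passes only in rows, so rows that repeat a pose let the fingers close. It gives the time, the measured TCP pose, the force, the opening and the grip force at its end, in the units of the state.
- state(): the state, without advancing time (a new reading comes with each control period).
- optics.grab_frame(name): name is "side" or "top" or "wrist"; returns the picture (384x512x3 uint8, red, green, blue); there is no depth.
- optics.camera_info(name): a dict with "fx", "fy", "cx", "cy" (pixels), "R" (3x3) and "t" (3): a world point X has camera coordinates R X + t. Camera axes: x right, y down, z forward; pixel columns grow to the right and rows downward; lengths in m; the calibration is good to about 2 mm. A picture is of the moment at which its call begins: read the wrist's pose just before it. camera_info takes no time and is no camera call; for the wrist camera it gives the pose at the moment of the call.
- ticket.job_done(): hands the job in; it is judged then, once.
Trained networks look in the newest picture that a camera, given by its name, has taken for a name from the list of things; names that differ only in an ending like _2 or _b are one class to them, and where a whole thing is asked for, a point or a joint stands for the part that bears it (a point fixed in the world has none). Each returns a list of dicts, best first, with "confidence" (0 to 1); they miss things now and then, are a little off and sometimes report something else, mostly with a low value. They report only what shows in the picture. A call takes as long as a camera call.
- nets.boxes_of(camera, name): "bbox" ([centre column, centre row, width, height] in pixels, round what is visible of it).
- nets.outline_of(camera, name): "pixels" (384x512 bool, what is visible of it) and "bbox" ([centre column, centre row, width, height] in pixels, round what is visible of it).
The state is a dict: "time": time; "joint_pos": joint angles; "joint_vel": joint speeds; "joint_efforts": joint torques, N m; "tool_pos": TCP position; "tool_rot": TCP orientation; "contact_force": force on the tool from outside, world axes, zero at the start; "ft_torque": the same for the moment, N m; "gripper_width": opening from 0.0 (shut) to 1.0 (fully open); "grasp_force": force on a finger pad.
Only numpy, scipy, OpenCV 4.12 (cv2) and the standard library are available. Lean on these libraries where they do the work, as an engineer would, in place of code of your own. Each camera call takes 0.05 s, during which the arm holds its last target. There are 200 camera calls.

## Working session

There is one attempt and no reset: what is moved stays moved. The work goes in short steps, Python scripts to look and compute and a shell command to move; the robot and the scene stay as the last step left them, time stands still between calls to the robot, and variables do not carry over. Pictures are saved under pics/ and viewed, at most 10 in all, crops included, and the job is handed in when it is done.

```bash
mkdir -p pics
cat > h.py <<'E'
import numpy as np, cv2
from plant import state, optics, ticket, nets
def ray(cam,u,v,z):
    c=optics.camera_info(cam);R=np.array(c["R"]);t=np.array(c["t"])
    d=R.T@np.array([(u-c["cx"])/c["fx"],(v-c["cy"])/c["fy"],1]);o=-R.T@t
    return o+d*(z-o[2])/d[2]
def proj(cam,X):
    c=optics.camera_info(cam);p=np.array(c["R"])@np.array(X)+np.array(c["t"])
    return p[0]/p[2]*c["fx"]+c["cx"],p[1]/p[2]*c["fy"]+c["cy"]
E
python3 - <<'E'
from h import *
ims=[]
for c in("top","side"):
    im=optics.grab_frame(c); ims.append(im)
    cv2.imwrite(f"pics/{c}0.png",cv2.resize(im[:,:,::-1],(800,600),interpolation=cv2.INTER_CUBIC))
    i=optics.camera_info(c);print(c,-np.array(i["R"]).T@np.array(i["t"]),i["fx"])
    for n in("indexer","index_disc","slot","post","nose","lug","lock_bar","holder","bracket","link"):
        r=nets.boxes_of(c,n)
        print(n,[(np.round(x["bbox"],1).tolist(),round(x["confidence"],2)) for x in r[:2]])
s=state();print(s["time"],s["tool_pos"],s["tool_rot"],s["contact_force"])
E
```

```text
top [0.40975137 0.02175819 1.1254671 ] 483.07080038445486
indexer [([253.7, 204.1, 137.6, 160.1], 0.7)]
index_disc [([250.7, 211.5, 65.8, 71.2], 0.67)]
slot [([250.1, 210.5, 69.5, 69.4], 0.69), ([269.6, 155.6, 12.5, 18.7], 0.22)]
post [([251.2, 211.9, 65.2, 70.1], 0.78)]
nose [([268.1, 154.8, 12.0, 13.5], 0.49)]
lug [([267.1, 155.8, 15.1, 12.7], 0.55)]
lock_bar [([268.0, 155.7, 17.7, 19.7], 0.46)]
holder [([254.2, 204.4, 138.1, 158.8], 0.73), ([227.1, 147.9, 16.7, 17.0], 0.41)]
bracket []
link [([277.9, 266.7, 19.3, 20.0], 0.73)]
side [ 0.44522029 -0.5467107   0.53207851] 390.3577532478549
indexer [([253.8, 222.9, 178.7, 112.4], 0.7)]
index_disc [([245.6, 200.4, 81.3, 70.5], 0.79), ([317.6, 204.9, 19.1, 22.1], 0.35)]
slot [([245.1, 201.3, 81.1, 69.3], 0.7), ([315.2, 202.9, 18.4, 25.4], 0.62)]
post [([246.8, 202.4, 83.1, 65.4], 0.81)]
nose [([306.0, 205.5, 38.2, 26.0], 0.55)]
lug [([305.4, 206.7, 39.5, 23.0], 0.8), ([187.9, 238.6, 30.9, 18.1], 0.34)]
lock_bar [([318.1, 204.2, 16.0, 23.5], 0.51)]
holder [([317.5, 184.6, 13.7, 30.7], 0.56)]
bracket [([315.1, 261.1, 25.1, 20.5], 0.72)]
link [([188.2, 240.7, 27.4, 16.6], 0.71)]
1.1 [0.18516909 0.59691846 0.23129634] [ 5.53450852e-06  1.49836397e-01  9.88710804e-01 -2.20316137e-05] [ 0.22382363  0.73383631 -0.13028374]
```

View pics/top0.png

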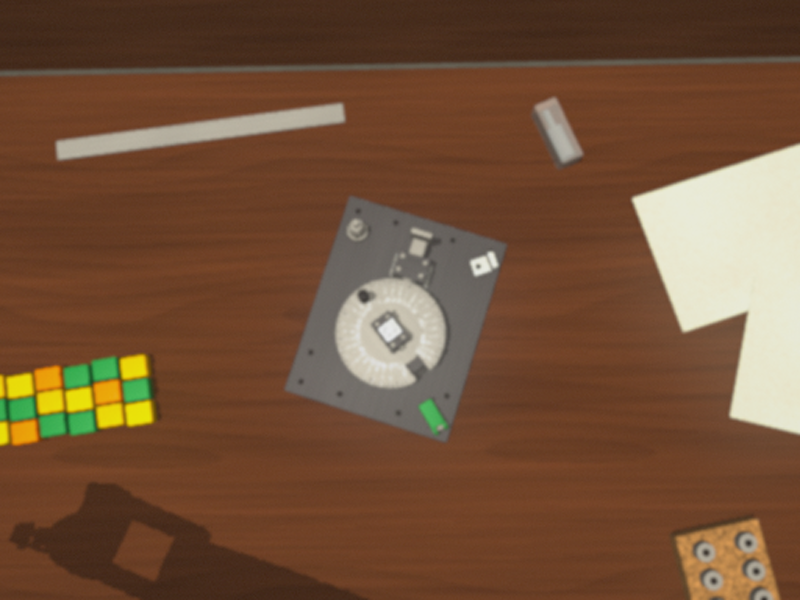

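View pics/side0.png

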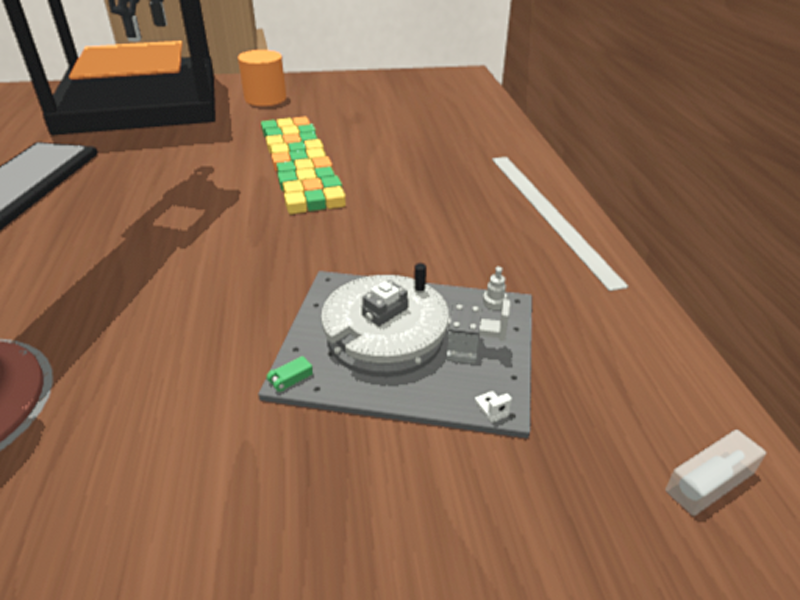

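The top view shows the plate corners at (350,197), (507,244), (445,441) and (286,389) in 800-px coordinates. The disc is centred near (391,332), with the post near (366,296), the slot at (416,367) and the lug at (421,233). The holder stands at (357,230) and the bracket at (484,264), one on each side of the lug.

Run:
```python
from h import *
k=.64
P=lambda u,v,z:ray("top",u*k,v*k,z)[:2]
cs=[P(*p,.012) for p in((350,197),(507,244),(445,441),(286,389))]
# local corners: bar end side x=185; left(y+) / right
L=np.array([(185,125),(185,-125),(-125,-125),(-125,125)])/1000
C=np.array(cs);a=L-L.mean(0);b=C-C.mean(0)
th=np.arctan2((a[:,0]*b[:,1]-a[:,1]*b[:,0]).sum(),(a*b).sum())
R=np.array([[np.cos(th),-np.sin(th)],[np.sin(th),np.cos(th)]])
o=C.mean(0)-R@L.mean(0)
print("th",th,"origin plate",o,"resid",C-(L@R.T+o))
d=P(391,332,.052);print("disc",d)
for n,u,v,z in(("post",366,295,.092),("slot",417,368,.052),("lug",421,232,.082),("holder",357,230,.04),("bracket",484,264,.03),("link",433,416,.02)):
    w=P(u,v,z);l=R.T@(w-o);print(n,w,"local",l,np.hypot(*l),np.arctan2(l[1],l[0]))
```

```text
th -0.3223439388546402 origin plate [0.51585256 0.03523684] resid [[-0.00360831 -0.00025688]
 [-0.00087812  0.00102782]
 [ 0.00292479  0.00239912]
 [ 0.00156164 -0.00317006]]
disc [0.51640877 0.03459907]
post [0.5643439  0.06812285] local [0.03557584 0.04655383] 0.058590949231518426 0.9182771638235268
slot [ 0.46466923 -0.00164689] local [-0.03686274 -0.05119846] 0.06308838389644533 -2.1948174864233065
lug [ 0.65480563 -0.00989071] local [0.14609234 0.00121576] 0.146097403161976 0.008321633797859402
holder [0.66909978 0.08299997] local [0.13022338 0.09385039] 0.16051799394492264 0.6244758306043983
bracket [ 0.61737198 -0.10342445] local [ 0.14021731 -0.09935921] 0.17185210272916268 -0.6164803062723778
link [ 0.39675687 -0.02431337] local [-0.09409678 -0.09421151] 0.1331540889013632 -2.355585211444903
```

```bash
cat >> h.py <<'E'
from scipy.spatial.transform import Rotation as Ro
O=np.array([.516,.035]);TH=-.322
def loc2w(x,y): 
    c,s=np.cos(TH),np.sin(TH);return O+[c*x-s*y,s*x+c*y]
def pose():
    s=state();q=s["tool_rot"];return np.array(s["tool_pos"]),Ro.from_quat([q[1],q[2],q[3],q[0]]),s
def row(x,y,z,yaw):
    "row for TCP at xyz, tool down, tool x at yaw(rad)"
    p,R,s=pose();T=Ro.from_matrix(np.array([[np.cos(yaw),np.sin(yaw),0],[np.sin(yaw),-np.cos(yaw),0],[0,0,-1]]).T)
    d=R.inv().apply(np.array([x,y,z])-p)/.8;r=(R.inv()*T).as_rotvec()/1.5
    print(" ".join(f"{n}:{v:.4f}" for n,v in zip(("dx","dy","dz","rx","ry","rz"),[*d,*r])))
def behind(a,off,r=.062):
    "tip pose pushing ccw on post at local angle a, off behind its centre"
    g=a+TH;t=g+np.pi/2
    w=O+r*np.array([np.cos(g),np.sin(g)])-off*np.array([np.cos(t),np.sin(t)]);return w[0],w[1],t
E
python3 - <<'E'
from h import *
x,y,t=behind(.93,.032);print(x,y,t);row(x,y,.2,t)
E
```

```text
0.5851683756093345 0.044150727597629405 2.1787963267948967
dx:-0.6823 dy:-0.5118 dz:0.0392 rx:-0.0000 ry:0.0000 rz:0.4413
```

```bash
R='{"dx":-0.682,"dy":-0.512,"dz":0.039,"rz":0.441}'; python3 -m inch '[{"dx":-0.682,"dy":-0.512,"dz":0.039,"rz":0.441},{"dx":-0.682,"dy":-0.512,"dz":0.039,"rz":0.441},{"dx":-0.682,"dy":-0.512,"dz":0.039,"rz":0.441},{"dx":-0.682,"dy":-0.512,"dz":0.039,"rz":0.441},{"dx":-0.682,"dy":-0.512,"dz":0.039,"rz":0.441}]' -1
python3 - <<'E'
from h import *
x,y,t=behind(.93,.032);row(x,y,.2,t)
E
```

```text
dx:-0.6823 dy:-0.5118 dz:0.0392 rx:-0.0000 ry:0.0000 rz:0.4413validation failed for argument at $[0]...
```

```bash
python3 -m inch '[{"dx":-0.682,"dy":-0.512,"dz":0.039,"rx":0,"ry":0,"rz":0.441},{"dx":-0.682,"dy":-0.512,"dz":0.039,"rx":0,"ry":0,"rz":0.441},{"dx":-0.682,"dy":-0.512,"dz":0.039,"rx":0,"ry":0,"rz":0.441},{"dx":-0.682,"dy":-0.512,"dz":0.039,"rx":0,"ry":0,"rz":0.441},{"dx":-0.682,"dy":-0.512,"dz":0.039,"rx":0,"ry":0,"rz":0.441}]' -1
python3 - <<'E'
from h import *
x,y,t=behind(.93,.032);row(x,y,.2,t)
E
```

```text
time: 1.6
tool_pos: [0.3323, 0.393, 0.22]
tool_rot: [0.0, 0.464, 0.886, 0.0]
contact_force: [0.8, 0.4, -0.2]
gripper_width: 0.144
grasp_force: 0.0
dx:-0.5384 dy:0.0119 dz:0.0250 rx:0.0006 ry:-0.0000 rz:-0.0019
```

```bash
python3 -m inch '[{"dx":-0.538,"dy":0.012,"dz":0.025,"rx":0,"ry":0,"rz":0},{"dx":-0.538,"dy":0.012,"dz":0.025,"rx":0,"ry":0,"rz":0},{"dx":-0.538,"dy":0.012,"dz":0.025,"rx":0,"ry":0,"rz":0},{"dx":-0.538,"dy":0.012,"dz":0.025,"rx":0,"ry":0,"rz":0},{"dx":-0.538,"dy":0.012,"dz":0.025,"rx":0,"ry":0,"rz":0}]' -1
python3 -m inch '[{"dx":-0.22,"dy":0.005,"dz":0.01,"rx":0,"ry":0,"rz":0},{"dx":-0.22,"dy":0.005,"dz":0.01,"rx":0,"ry":0,"rz":0},{"dx":-0.22,"dy":0.005,"dz":0.01,"rx":0,"ry":0,"rz":0},{"dx":-0.22,"dy":0.005,"dz":0.01,"rx":0,"ry":0,"rz":0},{"dx":-0.22,"dy":0.005,"dz":0.01,"rx":0,"ry":0,"rz":0}]' -1
python3 - <<'E'
from h import *
x,y,t=behind(.93,.032);row(x,y,.2,t)
im=optics.grab_frame("wrist")
for n in("post","slot","lug"): print(n,[(np.round(b["bbox"],1).tolist(),b["confidence"]) for b in nets.boxes_of("wrist",n)[:2]])
for nm,X in(("axis",[*O,.052]),("posttop",[*behind(.93,0)[:2],.092]),("lugtop",[*loc2w(.149,0),.082]),("tip",pose()[0])): 
    u,v=proj("wrist",X);print(nm,u,v)
    if 0<u<512 and 0<v<384: im=cv2.circle(im.copy(),(int(u),int(v)),3,(255,0,0),-1)
cv2.imwrite("pics/w1.png",im[:,:,::-1])
E
```

```text
time: 2.1
tool_pos: [0.4797, 0.191, 0.2086]
tool_rot: [0.0, 0.463, 0.886, 0.0]
contact_force: [0.4, 0.4, 0.5]
gripper_width: -0.0
grasp_force: 0.0
time: 2.6
tool_pos: [0.5841, 0.0477, 0.1999]
tool_rot: [0.0, 0.465, 0.885, -0.0]
contact_force: [-0.7, 0.8, 0.2]
gripper_width: 0.002
grasp_force: 0.0
dx:-0.0045 dy:-0.0014 dz:-0.0001 rx:-0.0003 ry:0.0003 rz:-0.0026
post [([191.9, 145.3, 155.2, 152.2], 0.76), ([210.8, 274.4, 22.1, 25.5], 0.66)]
slot [([194.3, 144.8, 156.1, 159.4], 0.83)]
lug [([263.6, 234.7, 49.7, 54.3], 0.9), ([335.2, 188.2, 30.3, 30.0], 0.27)]
axis 192.2057581178476 153.54935274568308
posttop 252.38886652506548 162.0212718123219
lugtop 277.9909595053776 271.05496756301346
tip 254.55295035580917 245.6286347633718
```

View pics/w1.png

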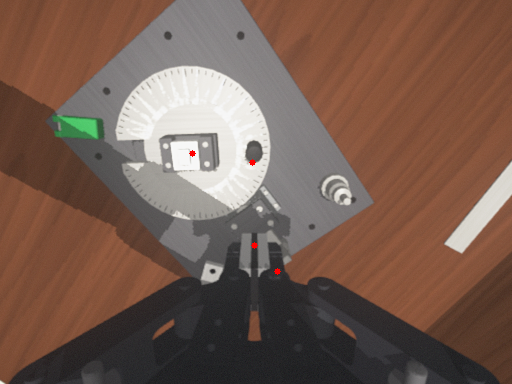

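The wrist view shows the disc centred near (193,143), while my estimate projects to (192,154). The post top is near (253,152). I'll re-measure now that the arm has settled and cross-check with the side camera.

Run:
```python
from h import *
print(pose()[0])
for c in("wrist","side","top"):
    im=optics.grab_frame(c); p=pose()[0]
    i=optics.camera_info(c);print(c,"cam",-np.array(i["R"]).T@np.array(i["t"]),"fwd",np.array(i["R"])[2])
    pts={"axis":[*O,.052],"postbase":[*behind(.93,0)[:2],.052],"posttop":[*behind(.93,0)[:2],.092],"tip":p}
    for a in((185,125),(185,-125),(-125,-125),(-125,125)): pts[str(a)]=[*loc2w(a[0]/1e3,a[1]/1e3),.012]
    im=im.copy()
    rim=np.array([proj(c,[*(O+.078*np.array([np.cos(g),np.sin(g)])),.052]) for g in np.linspace(0,6.28,60)])
    cv2.polylines(im,[np.int32(rim)],True,(255,0,255),1)
    for n,X in pts.items():
        u,v=proj(c,X);print(n,round(u,1),round(v,1))
        cv2.circle(im,(int(round(u)),int(round(v))),1,(255,0,0),-1)
    cv2.imwrite(f"pics/m_{c}.png",im[:,:,::-1])
a=[cv2.imread("pics/m_wrist.png")[40:290,40:400],cv2.imread("pics/m_side.png")[130:300,150:360]]
b=[cv2.resize(x,(int(x.shape[1]*400/x.shape[0]),400),interpolation=cv2.INTER_CUBIC) for x in a]
o=np.hstack(b);s=800/o.shape[1];cv2.imwrite("pics/m.png",cv2.resize(o,None,fx=s,fy=s));print(o.shape)
```

```text
[0.58214028 0.05167025 0.20028699]
wrist cam [0.53664114 0.11623889 0.34314757] fwd [ 0.17836909 -0.25473728 -0.95041748]
axis 192.1 153.7
postbase 252.5 153.8
posttop 252.3 162.2
tip 254.5 245.6
(185, 125) 372.5 206.9
(185, -125) 215.7 306.0
(-125, -125) 43.3 124.3
(-125, 125) 215.3 -32.7
side cam [ 0.44522029 -0.5467107   0.53207851] fwd [ 0.12872062  0.77762955 -0.61540497]
axis 246.6 200.0
postbase 269.3 186.9
posttop 269.9 170.7
tip 282.1 125.5
(185, 125) 340.6 188.4
(185, -125) 339.6 277.0
(-125, -125) 164.8 252.6
(-125, 125) 203.7 173.2
top cam [0.40975137 0.02175819 1.1254671 ] fwd [ 0.14091533  0.00993074 -0.98997184]
axis 250.1 212.7
postbase 234.0 190.3
posttop 233.2 187.7
tip 240.0 171.4
(185, 125) 224.0 124.6
(185, -125) 325.0 155.7
(-125, -125) 286.0 283.5
(-125, 125) 181.8 249.6
(400, 1070, 3)
```

View pics/m.png

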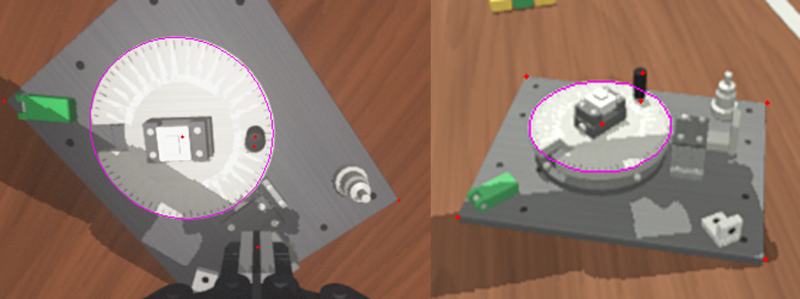

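The projected rim matches the disc in both views: centre near (183,137) in the left crop, post on its red dots at (255,140). So the pose estimate is good. I'll descend behind the post.

Run:
```python
from h import *
x,y,t=behind(.93,.034);row(x,y,.070,t)
```

```text
dx:-0.0125 dy:-0.0025 dz:0.1631 rx:0.0002 ry:0.0001 rz:0.0015
```

```bash
python3 -m inch '[{"dx":-0.0125,"dy":-0.0025,"dz":0.04,"rx":0,"ry":0,"rz":0},{"dx":-0.0125,"dy":-0.0025,"dz":0.09,"rx":0,"ry":0,"rz":0},{"dx":-0.0125,"dy":-0.0025,"dz":0.135,"rx":0,"ry":0,"rz":0},{"dx":-0.0125,"dy":-0.0025,"dz":0.163,"rx":0,"ry":0,"rz":0},{"dx":-0.0125,"dy":-0.0025,"dz":0.163,"rx":0,"ry":0,"rz":0}]' -1
python3 - <<'E'
from h import *
print(pose()[0],pose()[2]["contact_force"])
optics.grab_frame("side")
p,R,s=pose();print(p,s["contact_force"])
for a,o in((.93,.026),(.93,.02),(1.0,.019),(1.09,.019),(1.18,.019)): row(*behind(a,o)[:2],.070,behind(a,o)[2])
E
```

```text
time: 3.45
tool_pos: [0.5831, 0.0423, 0.0655]
tool_rot: [-0.004, 0.462, 0.887, -0.002]
contact_force: [-0.5, 0.6, -0.9]
gripper_width: 0.001
grasp_force: 0.0
[0.58309108 0.04234597 0.06552286] [-0.54356024  0.5978143  -0.9381804 ]
[0.58509553 0.04215985 0.06828399] [-0.21466365 -0.17550295  0.50686992]
dx:0.0095 dy:0.0015 dz:-0.0021 rx:-0.0020 ry:-0.0016 rz:0.0010
dx:0.0170 dy:0.0015 dz:-0.0021 rx:-0.0020 ry:-0.0016 rz:0.0010
dx:0.0237 dy:0.0030 dz:-0.0021 rx:-0.0019 ry:-0.0016 rz:-0.0456
dx:0.0309 dy:0.0043 dz:-0.0021 rx:-0.0019 ry:-0.0017 rz:-0.1056
dx:0.0381 dy:0.0050 dz:-0.0021 rx:-0.0018 ry:-0.0018 rz:-0.1656
```

```bash
python3 -m inch '[{"dx":0.0095,"dy":0.0015,"dz":0,"rx":0,"ry":0,"rz":0},{"dx":0.017,"dy":0.0015,"dz":0,"rx":0,"ry":0,"rz":0},{"dx":0.0237,"dy":0.003,"dz":0,"rx":0,"ry":0,"rz":-0.0456},{"dx":0.0309,"dy":0.0043,"dz":0,"rx":0,"ry":0,"rz":-0.1056},{"dx":0.0381,"dy":0.005,"dz":0,"rx":0,"ry":0,"rz":-0.1656}]' -1
python3 - <<'E'
from h import *
for k in range(2):
    p,R,s=pose();print(p,s["contact_force"]); im=optics.grab_frame("top")
cv2.imwrite("pics/t2.png",cv2.resize(im[100:300,150:350,::-1],(600,600),interpolation=cv2.INTER_CUBIC))
for a in (1.18,1.27,1.36,1.45,1.54,1.63): x,y,t=behind(a,.019);row(x,y,.069,t)
E
```

```text
time: 4.0
tool_pos: [0.5743, 0.0692, 0.0722]
tool_rot: [0.003, 0.347, 0.938, 0.001]
contact_force: [3.9, -0.9, -1.4]
gripper_width: 0.001
grasp_force: 1.3
[0.57432051 0.06918298 0.07219137] [ 3.86079536 -0.85215179 -1.42614133]
[0.57353226 0.06993231 0.07202443] [ 0.23392021  1.31506818 -0.03412268]
dx:0.0021 dy:-0.0021 dz:0.0035 rx:0.0014 ry:0.0014 rz:-0.0001
dx:0.0092 dy:-0.0003 dz:0.0035 rx:0.0013 ry:0.0014 rz:-0.0601
dx:0.0164 dy:0.0009 dz:0.0035 rx:0.0012 ry:0.0015 rz:-0.1201
dx:0.0237 dy:0.0014 dz:0.0034 rx:0.0012 ry:0.0015 rz:-0.1801
dx:0.0310 dy:0.0013 dz:0.0034 rx:0.0011 ry:0.0016 rz:-0.2401
dx:0.0382 dy:0.0005 dz:0.0034 rx:0.0010 ry:0.0016 rz:-0.3001
```

View pics/t2.png

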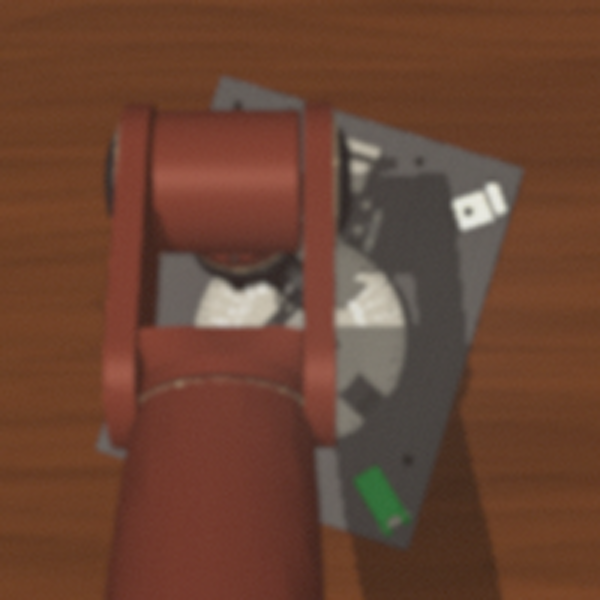

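The arm hides most of the disc. The slot is at (362,396) in the crop and has advanced counter-clockwise, so the push works. Continuing round the arc.

```bash
python3 -m inch '[{"dx":0.0092,"dy":-0.0003,"dz":0.001,"rx":0,"ry":0,"rz":-0.06},{"dx":0.0164,"dy":0.0009,"dz":0.002,"rx":0,"ry":0,"rz":-0.12},{"dx":0.0237,"dy":0.0014,"dz":0.003,"rx":0,"ry":0,"rz":-0.18},{"dx":0.031,"dy":0.0013,"dz":0.003,"rx":0,"ry":0,"rz":-0.24},{"dx":0.0382,"dy":0.0005,"dz":0.003,"rx":0,"ry":0,"rz":-0.3}]' -1
python3 - <<'E'
from h import *
for a in (1.63,1.72,1.81,1.9,1.99,2.08): x,y,t=behind(a,.019);row(x,y,.069,t)
E
```

```text
time: 4.6
tool_pos: [0.5519, 0.0896, 0.0699]
tool_rot: [0.003, 0.131, 0.991, 0.001]
contact_force: [2.8, 1.5, 0.8]
gripper_width: -0.001
grasp_force: 1.3
dx:0.0019 dy:-0.0000 dz:0.0012 rx:0.0015 ry:0.0038 rz:0.0003
dx:0.0090 dy:0.0018 dz:0.0011 rx:0.0014 ry:0.0039 rz:-0.0597
dx:0.0161 dy:0.0030 dz:0.0011 rx:0.0012 ry:0.0039 rz:-0.1197
dx:0.0234 dy:0.0035 dz:0.0011 rx:0.0010 ry:0.0040 rz:-0.1797
dx:0.0307 dy:0.0034 dz:0.0010 rx:0.0009 ry:0.0040 rz:-0.2397
dx:0.0380 dy:0.0026 dz:0.0010 rx:0.0007 ry:0.0041 rz:-0.2997
```

```bash
python3 -m inch '[{"dx":0.008,"dy":0.0018,"dz":0.001,"rx":0,"ry":0,"rz":-0.06},{"dx":0.015,"dy":0.003,"dz":0.001,"rx":0,"ry":0,"rz":-0.12},{"dx":0.0225,"dy":0.0035,"dz":0.001,"rx":0,"ry":0,"rz":-0.18},{"dx":0.03,"dy":0.0034,"dz":0.001,"rx":0,"ry":0,"rz":-0.24},{"dx":0.037,"dy":0.0026,"dz":0.001,"rx":0,"ry":0,"rz":-0.3}]' -1
python3 - <<'E'
from h import *
for a in (2.08,2.17,2.26,2.35,2.44,2.53): x,y,t=behind(a,.019);row(x,y,.069,t)
E
```

```text
time: 5.1
tool_pos: [0.5236, 0.0995, 0.0691]
tool_rot: [0.003, -0.094, 0.996, 0.0]
contact_force: [2.5, 1.6, 0.9]
gripper_width: -0.002
grasp_force: 1.3
dx:0.0006 dy:0.0001 dz:0.0001 rx:0.0001 ry:0.0038 rz:0.0003
dx:0.0077 dy:0.0019 dz:0.0001 rx:-0.0001 ry:0.0038 rz:-0.0597
dx:0.0149 dy:0.0031 dz:0.0001 rx:-0.0002 ry:0.0038 rz:-0.1197
dx:0.0221 dy:0.0036 dz:0.0000 rx:-0.0004 ry:0.0038 rz:-0.1797
dx:0.0294 dy:0.0035 dz:-0.0000 rx:-0.0006 ry:0.0038 rz:-0.2397
dx:0.0367 dy:0.0027 dz:-0.0001 rx:-0.0007 ry:0.0037 rz:-0.2997
```

```bash
python3 -m inch '[{"dx":0.0077,"dy":0.0019,"dz":0,"rx":0,"ry":0,"rz":-0.06},{"dx":0.0149,"dy":0.0031,"dz":0,"rx":0,"ry":0,"rz":-0.12},{"dx":0.0221,"dy":0.0036,"dz":0,"rx":0,"ry":0,"rz":-0.18},{"dx":0.0294,"dy":0.0035,"dz":0,"rx":0,"ry":0,"rz":-0.24},{"dx":0.0367,"dy":0.0027,"dz":0,"rx":0,"ry":0,"rz":-0.3}]' -1
python3 - <<'E'
from h import *
for a in (2.53,2.62,2.71,2.8,2.89,2.98): x,y,t=behind(a,.019);row(x,y,.069,t)
E
```

```text
time: 5.6
tool_pos: [0.4943, 0.0959, 0.069]
tool_rot: [0.003, -0.314, 0.95, -0.0]
contact_force: [2.5, 0.5, 1.6]
gripper_width: -0.001
grasp_force: 1.1
dx:-0.0003 dy:0.0001 dz:0.0001 rx:-0.0017 ry:0.0032 rz:0.0005
dx:0.0068 dy:0.0020 dz:0.0000 rx:-0.0018 ry:0.0031 rz:-0.0595
dx:0.0140 dy:0.0031 dz:-0.0000 rx:-0.0020 ry:0.0031 rz:-0.1195
dx:0.0213 dy:0.0037 dz:-0.0001 rx:-0.0021 ry:0.0030 rz:-0.1795
dx:0.0286 dy:0.0036 dz:-0.0001 rx:-0.0022 ry:0.0029 rz:-0.2395
dx:0.0358 dy:0.0028 dz:-0.0001 rx:-0.0024 ry:0.0028 rz:-0.2995
```

```bash
python3 -m inch '[{"dx":0.007,"dy":0.002,"dz":0,"rx":0,"ry":0,"rz":-0.06},{"dx":0.0142,"dy":0.0031,"dz":0,"rx":0,"ry":0,"rz":-0.12},{"dx":0.0215,"dy":0.0037,"dz":0,"rx":0,"ry":0,"rz":-0.18},{"dx":0.0288,"dy":0.0036,"dz":0,"rx":0,"ry":0,"rz":-0.24},{"dx":0.036,"dy":0.0028,"dz":0,"rx":0,"ry":0,"rz":-0.3}]' -1
python3 - <<'E'
from h import *
c="side"
im=optics.grab_frame(c).copy();p,R,s=pose();print(p,s["contact_force"])
def mk(l,z,col):
    u,v=proj(c,[*loc2w(*l),z]);cv2.circle(im,(int(round(u)),int(round(v))),1,col,-1)
mk((.078,0),.052,(255,0,0));mk((.05,0),.052,(255,0,0))
for sgn in(1,-1):
    mk((.077,.012*sgn),.052,(0,255,0));mk((.052,.012*sgn),.052,(0,255,0))
cv2.imwrite("pics/s3.png",cv2.resize(im[150:270,190:350,::-1],(800,600),interpolation=cv2.INTER_CUBIC))
for a in (2.98,3.06,3.1416): x,y,t=behind(a,.019);row(x,y,.069,t)
E
```

```text
time: 6.1
tool_pos: [0.4698, 0.0804, 0.0688]
tool_rot: [0.002, -0.518, 0.856, -0.001]
contact_force: [2.1, 1.3, 0.4]
gripper_width: -0.001
grasp_force: 1.1
[0.46873038 0.07988792 0.0683941 ] [0.13569976 0.66678913 0.09016247]
dx:-0.0015 dy:-0.0009 dz:-0.0008 rx:-0.0020 ry:0.0010 rz:0.0019
dx:0.0047 dy:0.0008 dz:-0.0008 rx:-0.0020 ry:0.0009 rz:-0.0514
dx:0.0112 dy:0.0019 dz:-0.0008 rx:-0.0020 ry:0.0008 rz:-0.1058
```

View pics/s3.png

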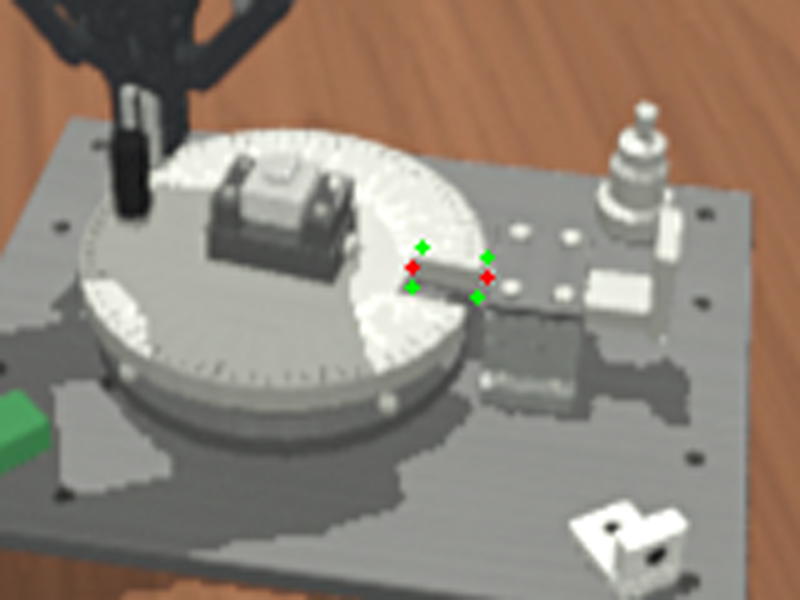

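The slot is almost in line. Its upper edge runs (412,258)–(485,270) against target marks at (422,247)–(487,257), so about 6 mm of mouth travel remains. The post is at (130,170) with the finger behind it.

```bash
python3 -m inch '[{"dx":0.002,"dy":0.0005,"dz":0,"rx":0,"ry":0,"rz":-0.015},{"dx":0.004,"dy":0.001,"dz":0,"rx":0,"ry":0,"rz":-0.035},{"dx":0.006,"dy":0.001,"dz":0,"rx":0,"ry":0,"rz":-0.05},{"dx":0.006,"dy":0.001,"dz":0,"rx":0,"ry":0,"rz":-0.05}]' -1
python3 - <<'E'
from h import *
c="side"
im=optics.grab_frame(c).copy();p,R,s=pose();print(p,s["contact_force"])
raw=cv2.resize(im[190:225,260:325,::-1],(800,430),interpolation=cv2.INTER_CUBIC)
cv2.imwrite("pics/s4.png",raw)
for l,z in(((.078,.012),.052),((.078,-.012),.052),((.052,.012),.052),((.052,-.012),.052),((.118,.01),.051),((.118,-.01),.051),((.144,.01),.051),((.144,-.01),.051),((.118,.03),.061),((.118,-.03),.061),((.082,-.03),.061)):
    u,v=proj(c,[*loc2w(*l),z]);print(l,round((u-260)*800/65),round((v-190)*430/35))
for a in (2.98,3.06,3.1416): x,y,t=behind(a,.019);row(x,y,.069,t)
E
```

```text
time: 6.55
tool_pos: [0.4655, 0.0764, 0.0672]
tool_rot: [0.001, -0.548, 0.836, -0.0]
contact_force: [0.6, 1.4, 1.8]
gripper_width: -0.003
grasp_force: 1.0
[0.46544873 0.07641887 0.06711279] [0.34264761 1.25453728 1.06291502]
(0.078, 0.012) 336 133
(0.078, -0.012) 318 231
(0.052, 0.012) 172 114
(0.052, -0.012) 151 211
(0.118, 0.01) 589 176
(0.118, -0.01) 579 258
(0.144, 0.01) 756 196
(0.144, -0.01) 750 279
(0.118, 0.03) 603 48
(0.118, -0.03) 575 294
(0.082, -0.03) 334 265
dx:-0.0071 dy:-0.0030 dz:-0.0024 rx:-0.0005 ry:0.0005 rz:0.0485
dx:-0.0010 dy:-0.0009 dz:-0.0024 rx:-0.0005 ry:0.0004 rz:-0.0048
dx:0.0054 dy:0.0007 dz:-0.0024 rx:-0.0005 ry:0.0004 rz:-0.0592
```

View pics/s4.png

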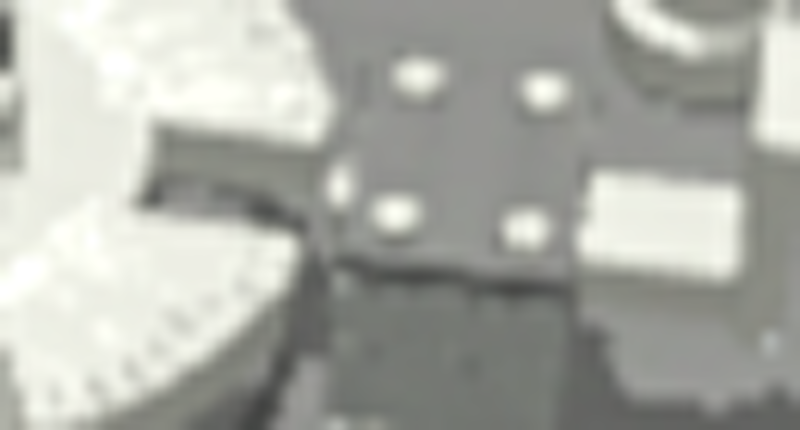

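The slot's upper edge runs (158,122)–(322,147), sloped a little more than the bar's edge (592,172)–(742,184). It needs about 0.055 rad more, roughly 3.5 mm at the post.

```bash
python3 -m inch '[{"dx":0.002,"dy":0.0004,"dz":-0.001,"rx":0,"ry":0,"rz":-0.02},{"dx":0.0045,"dy":0.0007,"dz":-0.002,"rx":0,"ry":0,"rz":-0.045},{"dx":0.0045,"dy":0.0007,"dz":-0.002,"rx":0,"ry":0,"rz":-0.045}]' -1
python3 - <<'E'
from h import *
c="side"
im=optics.grab_frame(c).copy();p,R,s=pose();print(p,s["contact_force"])
cv2.imwrite("pics/s5.png",cv2.resize(im[190:225,260:325,::-1],(800,430),interpolation=cv2.INTER_CUBIC))
for a in (3.06,3.1416): x,y,t=behind(a,.019);row(x,y,.069,t)
E
```

```text
time: 6.9
tool_pos: [0.4626, 0.0731, 0.0678]
tool_rot: [-0.001, -0.576, 0.817, 0.0]
contact_force: [0.6, 0.2, -0.4]
gripper_width: -0.007
grasp_force: 0.4
[0.46259487 0.07306657 0.06781605] [-0.7083513  -0.00818725 -0.53812472]
dx:-0.0060 dy:-0.0029 dz:-0.0015 rx:0.0007 ry:-0.0005 rz:0.0400
dx:0.0002 dy:-0.0009 dz:-0.0015 rx:0.0007 ry:-0.0005 rz:-0.0144
```

View pics/s5.png

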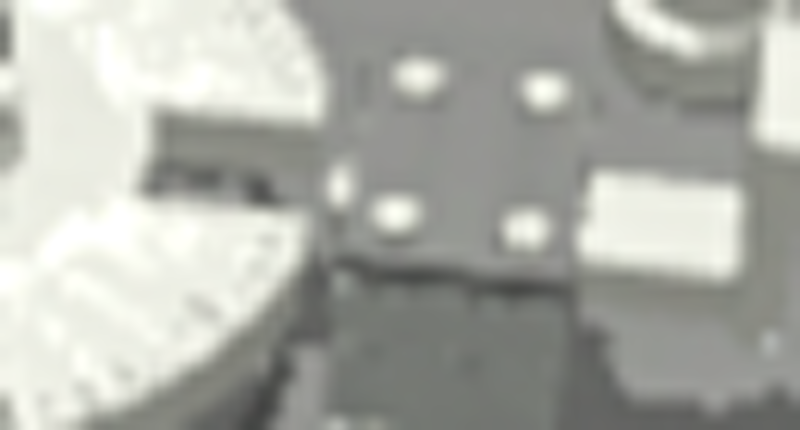

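The slot edges are now parallel to the bar: upper (158,113)–(322,128), lower (150,200)–(305,212). They are perhaps 2 mm past line, within the 4 mm capture. I'll back off, lift, and check from above with the wrist camera on the way to the lug.

```bash
python3 -m inch '[{"dx":-0.012,"dy":0,"dz":0,"rx":0,"ry":0,"rz":0},{"dx":-0.03,"dy":0,"dz":-0.01,"rx":0,"ry":0,"rz":0},{"dx":-0.03,"dy":0,"dz":-0.06,"rx":0,"ry":0,"rz":0},{"dx":-0.03,"dy":0,"dz":-0.11,"rx":0,"ry":0,"rz":0},{"dx":-0.03,"dy":0,"dz":-0.165,"rx":0,"ry":0,"rz":0}]' -1
python3 - <<'E'
from h import *
x,y=loc2w(.185,0);print(x,y);row(x,y,.2,TH+np.pi)
E
```

```text
time: 7.45
tool_pos: [0.4708, 0.0968, 0.2017]
tool_rot: [-0.001, -0.577, 0.817, 0.0]
contact_force: [1.0, 0.3, -0.2]
gripper_width: 0.0
grasp_force: 0.0
0.6914918115784291 -0.023545914194938962
dx:0.0493 dy:-0.3103 dz:0.0018 rx:0.0003 ry:-0.0009 rz:1.0341
```

```bash
python3 -m inch '[{"dx":0.01,"dy":-0.06,"dz":0,"rx":0,"ry":0,"rz":0.1},{"dx":0.02,"dy":-0.12,"dz":0,"rx":0,"ry":0,"rz":0.2},{"dx":0.03,"dy":-0.18,"dz":0,"rx":0,"ry":0,"rz":0.3},{"dx":0.04,"dy":-0.24,"dz":0,"rx":0,"ry":0,"rz":0.4},{"dx":0.049,"dy":-0.31,"dz":0,"rx":0,"ry":0,"rz":0.5}]' -1
python3 - <<'E'
from h import *
x,y=loc2w(.185,0);row(x,y,.2,TH+np.pi)
E
```

```text
time: 7.95
tool_pos: [0.6881, -0.0213, 0.2007]
tool_rot: [0.0, -0.234, 0.972, -0.0]
contact_force: [-0.3, 0.4, 0.2]
gripper_width: -0.004
grasp_force: 0.0
dx:-0.0025 dy:-0.0045 dz:0.0009 rx:-0.0000 ry:0.0003 rz:0.5297
```

```bash
python3 -m inch '[{"dx":0,"dy":0,"dz":0,"rx":0,"ry":0,"rz":0.1},{"dx":0,"dy":0,"dz":0,"rx":0,"ry":0,"rz":0.2},{"dx":0,"dy":0,"dz":0,"rx":0,"ry":0,"rz":0.3},{"dx":0,"dy":0,"dz":0,"rx":0,"ry":0,"rz":0.4},{"dx":0,"dy":0,"dz":0,"rx":0,"ry":0,"rz":0.5}]' -1
python3 -m inch '[{"dx":0,"dy":0,"dz":0,"rx":0,"ry":0,"rz":0.03},{"dx":0,"dy":0,"dz":0,"rx":0,"ry":0,"rz":0.03},{"dx":0,"dy":0,"dz":0,"rx":0,"ry":0,"rz":0.03}]' -1
python3 - <<'E'
from h import *
im=optics.grab_frame("wrist").copy()
x,y=loc2w(.185,0);row(x,y,.2,TH+np.pi);row(x,y,.066,TH+np.pi)
for l,z in(((.078,.012),.052),((.078,-.012),.052),((.052,.012),.052),((.052,-.012),.052),((.149,.015),.082),((.149,-.015),.082),((-.062,0),.092),((.185,.125),.012),((.185,-.125),.012),((0,0),.052)):
    u,v=proj("wrist",[*loc2w(*l),z]);print(l,round(u),round(v))
    cv2.circle(im,(int(round(u)),int(round(v))),1,(255,0,0),-1)
cv2.imwrite("pics/w6.png",cv2.resize(im[:300,100:500,::-1],(800,600),interpolation=cv2.INTER_CUBIC))
E
```

```text
time: 8.45
tool_pos: [0.6866, -0.0201, 0.2006]
tool_rot: [0.0, 0.138, 0.99, -0.0]
contact_force: [-0.1, 0.1, -0.2]
gripper_width: -0.0
grasp_force: 0.0
time: 8.75
tool_pos: [0.6863, -0.0206, 0.2005]
tool_rot: [0.0, 0.157, 0.988, -0.0]
contact_force: [0.7, 0.6, 0.2]
gripper_width: 0.001
grasp_force: 0.0
dx:-0.0074 dy:-0.0012 dz:0.0006 rx:-0.0000 ry:0.0001 rz:0.0046
dx:-0.0074 dy:-0.0012 dz:0.1681 rx:-0.0000 ry:0.0001 rz:0.0046
(0.078, 0.012) 267 73
(0.078, -0.012) 242 73
(0.052, 0.012) 268 43
(0.052, -0.012) 242 42
(0.149, 0.015) 270 154
(0.149, -0.015) 238 154
(-0.062, 0) 257 -161
(0.185, 0.125) 359 173
(0.185, -0.125) 149 172
(0, 0) 256 -25
```

View pics/w6.png

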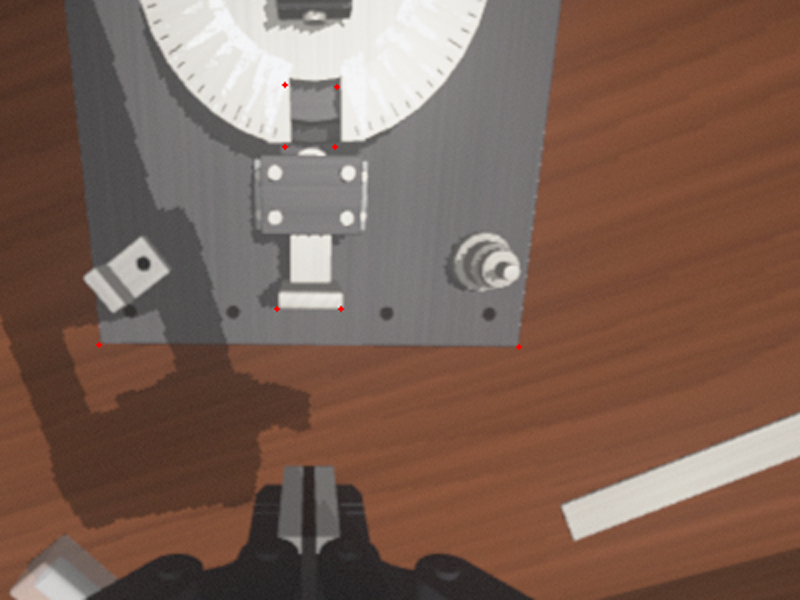

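From above, the slot is centred at u≈315, and the bar and lug at u≈311. At 2 px/mm that is about 2 mm off, inside the 4 mm capture range. The loose parts are clear of the path. I'll descend outside the lug.

```bash
python3 -m inch '[{"dx":-0.007,"dy":-0.001,"dz":0.05,"rx":0,"ry":0,"rz":0.004},{"dx":-0.007,"dy":-0.001,"dz":0.1,"rx":0,"ry":0,"rz":0.004},{"dx":-0.007,"dy":-0.001,"dz":0.145,"rx":0,"ry":0,"rz":0.004},{"dx":-0.007,"dy":-0.001,"dz":0.166,"rx":0,"ry":0,"rz":0.004},{"dx":-0.007,"dy":-0.001,"dz":0.166,"rx":0,"ry":0,"rz":0.004}]' -1
python3 -m inch '[{"dx":0.004,"dy":0,"dz":0,"rx":0,"ry":0,"rz":0},{"dx":0.01,"dy":0,"dz":0,"rx":0,"ry":0,"rz":0},{"dx":0.016,"dy":0,"dz":0,"rx":0,"ry":0,"rz":0},{"dx":0.022,"dy":0,"dz":0,"rx":0,"ry":0,"rz":0}]' -1
python3 - <<'E'
from h import *
for X in(.165,.155,.145,.137): x,y=loc2w(X,0);row(x,y,.066,TH+np.pi)
E
```

```text
time: 9.3
tool_pos: [0.6887, -0.0235, 0.0639]
tool_rot: [-0.003, 0.16, 0.987, -0.0]
contact_force: [-0.1, -0.0, -0.8]
gripper_width: 0.0
grasp_force: 0.0
time: 9.7
tool_pos: [0.6748, -0.0183, 0.0693]
tool_rot: [0.001, 0.16, 0.987, 0.0]
contact_force: [0.7, -0.0, -0.6]
gripper_width: -0.001
grasp_force: 0.0
dx:0.0031 dy:0.0004 dz:0.0042 rx:0.0003 ry:0.0018 rz:-0.0002
dx:0.0156 dy:0.0004 dz:0.0041 rx:0.0003 ry:0.0018 rz:-0.0002
dx:0.0281 dy:0.0004 dz:0.0041 rx:0.0003 ry:0.0018 rz:-0.0002
dx:0.0381 dy:0.0004 dz:0.0041 rx:0.0003 ry:0.0018 rz:-0.0002
```

```bash
python3 -m inch '[{"dx":0.004,"dy":0,"dz":0.002,"rx":0,"ry":0,"rz":0},{"dx":0.007,"dy":0,"dz":0.002,"rx":0,"ry":0,"rz":0},{"dx":0.01,"dy":0,"dz":0.002,"rx":0,"ry":0,"rz":0},{"dx":0.013,"dy":0,"dz":0.002,"rx":0,"ry":0,"rz":0},{"dx":0.016,"dy":0,"dz":0.002,"rx":0,"ry":0,"rz":0}]' -1
python3 -m inch '[{"dx":0.003,"dy":0,"dz":0,"rx":0,"ry":0,"rz":0},{"dx":0.006,"dy":0,"dz":0,"rx":0,"ry":0,"rz":0},{"dx":0.009,"dy":0,"dz":0,"rx":0,"ry":0,"rz":0}]' -1
python3 - <<'E'
from h import *
for X in(.145,.137): x,y=loc2w(X,0);row(x,y,.066,TH+np.pi)
E
```

```text
time: 10.2
tool_pos: [0.6624, -0.0144, 0.0659]
tool_rot: [0.001, 0.161, 0.987, -0.0]
contact_force: [2.8, -0.9, -1.5]
gripper_width: -0.001
grasp_force: 1.4
time: 10.5
tool_pos: [0.6552, -0.012, 0.0659]
tool_rot: [0.0, 0.161, 0.987, -0.0]
contact_force: [4.0, -0.9, -3.0]
gripper_width: -0.002
grasp_force: 1.7
dx:0.0025 dy:0.0007 dz:-0.0001 rx:0.0000 ry:0.0003 rz:-0.0003
dx:0.0125 dy:0.0007 dz:-0.0001 rx:0.0000 ry:0.0003 rz:-0.0003
```

```bash
python3 -m inch '[{"dx":0.003,"dy":0,"dz":0,"rx":0,"ry":0,"rz":0},{"dx":0.0055,"dy":0,"dz":0,"rx":0,"ry":0,"rz":0},{"dx":0.008,"dy":0,"dz":0,"rx":0,"ry":0,"rz":0},{"dx":0.0105,"dy":0,"dz":0,"rx":0,"ry":0,"rz":0}]' -1
python3 -m inch '[{"dx":0.001,"dy":0,"dz":0,"rx":0,"ry":0,"rz":0},{"dx":0.002,"dy":0,"dz":0,"rx":0,"ry":0,"rz":0}]' -1
python3 - <<'E'
from h import *
for X in(.137,): x,y=loc2w(X,0);row(x,y,.066,TH+np.pi)
E
```

```text
time: 10.9
tool_pos: [0.6472, -0.0093, 0.0659]
tool_rot: [0.0, 0.161, 0.987, 0.0]
contact_force: [3.0, -0.7, -2.4]
gripper_width: 0.0
grasp_force: 1.8
time: 11.1
tool_pos: [0.6457, -0.0089, 0.0659]
tool_rot: [0.0, 0.161, 0.987, -0.0]
contact_force: [4.6, -0.8, -2.8]
gripper_width: -0.003
grasp_force: 1.7
dx:-0.0000 dy:0.0007 dz:-0.0001 rx:0.0000 ry:0.0001 rz:-0.0003
```

```bash
for i in 1; do python3 -m inch '[{"dx":0.001,"dy":0,"dz":0,"rx":0,"ry":0,"rz":0},{"dx":0.001,"dy":0,"dz":0,"rx":0,"ry":0,"rz":0}]' -1 | grep -E "pos|contact"
python3 -m inch '[{"dx":0.001,"dy":0,"dz":0,"rx":0,"ry":0,"rz":0},{"dx":0.001,"dy":0,"dz":0,"rx":0,"ry":0,"rz":0}]' -1 | grep -E "pos|contact"; done
```

```text
tool_pos: [0.6449, -0.0086, 0.0659]
contact_force: [3.5, 0.3, -1.7]
tool_pos: [0.6449, -0.0086, 0.0659]
contact_force: [5.6, -1.4, -2.8]
```

```bash
python3 -m inch '[{"dx":0.001,"dy":0,"dz":0,"rx":0,"ry":0,"rz":0},{"dx":0.001,"dy":0,"dz":0,"rx":0,"ry":0,"rz":0}]' -1 | grep -E "pos|contact"
python3 -m inch '[{"dx":0.001,"dy":0,"dz":0,"rx":0,"ry":0,"rz":0},{"dx":0.001,"dy":0,"dz":0,"rx":0,"ry":0,"rz":0}]' -1 | grep -E "pos|contact"
```

```text
tool_pos: [0.6448, -0.0085, 0.066]
contact_force: [7.3, -1.5, -5.5]
tool_pos: [0.6448, -0.0085, 0.0661]
contact_force: [10.8, -2.9, -7.4]
```

The bar has hit a stop: force is rising and the tool no longer moves. I'll back off, lift, and check with the wrist camera.

```bash
python3 -m inch '[{"dx":-0.01,"dy":0,"dz":0,"rx":0,"ry":0,"rz":0},{"dx":-0.04,"dy":0,"dz":0,"rx":0,"ry":0,"rz":0},{"dx":-0.065,"dy":0,"dz":-0.05,"rx":0,"ry":0,"rz":0},{"dx":-0.065,"dy":0,"dz":-0.11,"rx":0,"ry":0,"rz":0},{"dx":-0.065,"dy":0,"dz":-0.165,"rx":0,"ry":0,"rz":0}]' -1
python3 -m inch '[{"dx":0,"dy":0,"dz":0,"rx":0,"ry":0,"rz":0},{"dx":0,"dy":0,"dz":0,"rx":0,"ry":0,"rz":0},{"dx":0,"dy":0,"dz":0,"rx":0,"ry":0,"rz":0}]' -1
python3 - <<'E'
from h import *
im=optics.grab_frame("wrist")
cv2.imwrite("pics/w7.png",cv2.resize(im[:300,100:500,::-1],(800,600),interpolation=cv2.INTER_CUBIC))
E
```

```text
time: 12.4
tool_pos: [0.6916, -0.0244, 0.1991]
tool_rot: [-0.002, 0.161, 0.987, 0.0]
contact_force: [0.9, 0.2, -0.5]
gripper_width: -0.001
grasp_force: 0.0
time: 12.7
tool_pos: [0.6908, -0.0241, 0.1959]
tool_rot: [-0.002, 0.16, 0.987, -0.0]
contact_force: [0.0, 0.3, 0.1]
gripper_width: 0.005
grasp_force: 0.0
```

View pics/w7.png

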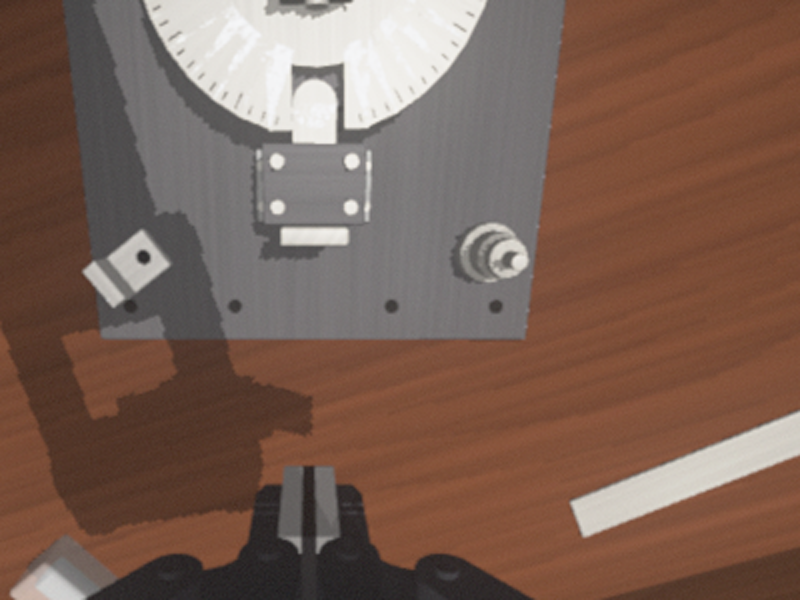

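The nose is 48 px inside the slot (80 to 128) and the loose parts are undisturbed. I'll check the small lug-to-block gap (222 to 228) for parallax.

Run:
```python
from h import *
for n,l,z in(("block edge",.118,.061),("lug in top",.118,.082),("lug out top",.126,.082),("lug in top if 1.5mm short",.1195,.082),("nose",.055,.049),("rim",.078,.052),("slot bottom",.05,.052),("plate edge",.185,.012)):
    u,v=proj("wrist",[*loc2w(l,0),z]);print(n,round((u-100)*2),round(v*2,1))
```

```text
block edge 312 225.8
lug in top 312 228.0
lug out top 312 247.0
lug in top if 1.5mm short 312 231.6
nose 312 81.0
rim 312 135.2
slot bottom 312 67.2
plate edge 311 340.5
```

The home prediction matches: lug edges at 228/247 against 228/245 seen, and nose at 81 against 80. The bar is fully home.

```bash
python3 -c "
from plant import ticket
print(ticket.job_done())"
```

```text
the job is handed in; nothing more can be done
None
```

The indexing table is locked at home: the slot faces the bar, the bar is fully home in it, the holder and bracket are undisturbed (the link was out of the last view), and the job is handed in (no verdict was returned).

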